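# Lay the bar tray for two from the nested tumblers

### The arm

A 6-joint arm with a two-finger parallel gripper is mounted at the origin on the work surface. World frame = base frame: x ahead of the robot, y to its left, z up, the work surface at z = 0. Lengths are in m, angles in rad, forces in N, time in s.
With the tool pointing down it reaches from about 0.3 to 0.875 m from the base axis. Payload 4.2 kg.
Tool frame: the origin (TCP) lies between the finger pads; the fingertips stand 22 mm ahead of it and the grasp point (between the pads) lies 3 mm ahead of it; z points along the fingers, x is the direction in which the jaws open and shut, and the axes are right-handed (so a half turn about z gives the same grasp; the last joint's range is limited). The gripper opens to 85 mm and grips with 20 to 120 N. Pads are 22 mm wide; open, the fingers measure 114 mm over their backs; the gripper's body (76 mm by 85 mm) begins 54 mm behind the grasp point. The pads swing forward as they close: fully open they stand 13 mm farther back than shut.
Start: joints at [1.098, 0.32, 1.565, -0, 1.257, -0.02], TCP at [0.252, 0.517, 0.253] pointing down, gripper open.
Joint ranges: [-3.11, 3.11], [-0.84, 2.01], [0.21, 2.61], [-1.34, 4.49], [0.05, 2.63], [-2.56, 2.56]. Speed limits (rad/s): [2.57, 2.57, 3.14, 3.14, 3.14, 3.14].

### API

Orientations are given as a unit quaternion [w, x, y, z].
In Python, from station import robot gives the robot as it stands. The module is installed in compiled form; this text tells all that it offers.
- The arm moves only by the tool step_arm, never from a script. Its argument "deltas" is a list that holds one entry, the list of rows, each a list of 7 numbers: the shift along the tool's x, y, z in cm, then the turn, a rotation vector about the tool's x, y, z in degrees, then the finger opening in cm, from 0 to 8.54. In form: [[[x, y, z, ax, ay, az, hand], ...]]. A call has 1 to 10 rows; each row is the pose to reach, as a shift and turn from the pose commanded when the call began, along the tool's axes at that moment; what a row does not reach only later rows make up. A row lasts 1/12 s, in which the tool goes at most 41.7 mm and 7.16 degrees, less where a joint would pass 70% of its speed; a pose out of reach is approached as far as the arm can. A call with a gripper value outside its range is refused whole. The fingers move at their own pace and stop on an object; "grip_force" is the grip in N (left out, the last holds). Time passes only in rows, so rows that repeat a pose let the fingers close. It gives the time, the measured TCP pose, the force and the opening at its end, in the units of the state.
- robot.state(): the state, without advancing time (a new reading comes with each control period).
- robot.capture(name): name is "scene" or "top" or "wrist"; returns (picture, depth): 400x640x3 uint8, red, green, blue; 400x640 float32, m along the optical axis (not along the pixel's ray), 0 where there is no reading.
- robot.camera_params(name): a dict with "vfov" (degrees; the focal length in pixels is half the picture's height over the tangent of half this angle, whatever the lens; pixels are square), "cx", "cy" (the principal point, pixels), "R" (3x3) and "t" (3): a world point X has camera coordinates R X + t; the wrist camera has in their place "hand_eye" (4x4, takes a point from camera to tool coordinates, whose origin is the TCP and whose axes are the tool frame's). Camera axes: x right, y down, z forward; pixel columns grow to the right and rows downward; lengths in m; the calibration is good to about 2 mm. A picture is of the moment at which its call begins: read the wrist's pose just before it. camera_params takes no time and is no camera call.
- robot.job_done(): hands the job in, once; it reports no verdict.
The state is a dict: "time": time; "q": joint angles; "joint_vel": joint speeds; "joint_efforts": joint torques, N m; "eef_pos": TCP position; "tool_rot": TCP orientation; "ft_force": force on the tool from outside, world axes, zero at the start; "ft_torque": the same for the moment, N m; "opening": finger opening in m.
Only numpy, scipy, OpenCV 4.12 (cv2) and the standard library are available. Lean on these libraries where they do the work, as an engineer would, in place of code of your own. Each camera call takes 0.05 s, during which the arm holds its last target.

### The job

Two customers are waiting: take the top two steel tumblers off the nested pile and stand them upright, side by side, on the round tray with the snack bowl. Set them down rather than letting them drop, and leave the other two tumblers nested and standing where they are, the bowl in its place on the tray, and the bottles and the opener alone.

Things in the scene. Friction and masses are not known exactly. Their poses are not given: they have to be found in the camera images.
- tumbler_top_centre (a point): Top one of four nested plain steel tumblers, rims up; its rim starts 202 mm above the counter. Each is round, 100 mm high, 0.12 kg: a tapered body (foot 42 mm across, 53 mm at 66 mm height), a shoulder, then a straight upright band 62 mm across and 34 mm high up to the rim; wall 1.8 mm. Point: on its axis, half-way up (50 mm below the rim); z up.
- tumbler_second_centre (a point): Second tumbler from the top, the same shape; rim at first 168 mm above the counter. Nested, each one's shoulder rests loosely on the rim below (2.5 mm sideways play, no wedging), so only its 34 mm band shows; fingers that reach below that band grip the next tumbler too. Point: on its axis, half-way up (50 mm below the rim); z up.
- tumbler_third_centre (a point): Third tumbler from the top, the same shape; it stays in the pile, nested in the bottom one (foot 34 mm above the counter). Point: on its axis, half-way up (50 mm below the rim); z up.
- tumbler_bottom_centre (a point): Bottom tumbler of the pile, the same shape, standing loose on the counter; it stays. Point: on its axis, half-way up (50 mm below the rim); z up.
- tumbler_bottom: The same bottom tumbler; origin at the centre of its foot, z up its axis.
- tray: Round black bar tray lying loose on the counter, 0.8 kg, 320 mm across the top of its rim, 22 mm high; flat inner floor 6 mm above the counter, about 296 mm across. It lies on the other side (left or right) from the pile. Origin: centre of the underside, z up; at the start the snack bowl stands along the tray's own +x axis (which may point any way).
- bowl: White ceramic snack bowl, empty, 100 mm across and 40 mm high, standing on the tray's floor with its centre about 88 mm from the tray's centre. Origin: centre of its underside. It stays there.
- bottle_tall: Bystander: amber glass bottle, 68 mm across, 235 mm high, upright at the far side of the counter. Origin: centre of the underside, z up.
- bottle_squat: Bystander: green glass bottle, 82 mm across, 185 mm high, upright at the far side of the counter. Origin: centre of the underside, z up.
- opener: Bystander: bottle opener with a wooden handle, about 145 mm long, 8 mm high, lying flat on the counter. Origin: on its underside near the middle; x along its length.

How it is judged:
By the outcome, as a careful person would: the job done as asked, in the order asked, and still so for the second after the job is handed in, with the robot touching nothing.
It also fails if it takes over 64 s, if anything falls off the work surface, if the arm or the gripper's body presses on something with over 40 N, if the wrist force passes 120 N, or if a joint passes its speed limit or range.

## Working session

There is one attempt and no reset: what is moved stays moved. The work goes in short steps, Python scripts to look and compute and a tool call to move; the robot and the scene stay as the last step left them, time stands still between calls to the robot, and variables do not carry over. Pictures are saved under pics/ and viewed, and the job is handed in when it is done.

Besides the shell and the picture viewer there is one more tool, called after ">>>" as name([rows], argument=value, ...), one row to a line, values as JSON. step_arm: Moves the arm, as the interface text tells. Its arguments: {"type":"object","properties":{"deltas":{"type":"array"},"grip_force":{"type":"number"}},"required":["deltas"]}

```bash
mkdir -p pics
python3 - <<'E'
from station import robot
import cv2,numpy as np
print(robot.state())
for n in ["scene","top","wrist"]:
    p=robot.camera_params(n);print(n,p)
    im,d=robot.capture(n);cv2.imwrite(f"pics/{n}0.png",im[:,:,::-1]);np.save(f"pics/{n}0d.npy",d)
E
```

```text
{'time': 0.0, 'q': array([ 1.09798704e+00,  3.20270641e-01,  1.56569587e+00,  2.55691254e-06,
        1.25739115e+00, -1.99906262e-02]), 'joint_vel': array([-6.27177923e-04, -1.11153585e-03, -1.11901106e-03, -7.04342377e-05,
       -1.53388641e-03, -4.52752554e-04]), 'joint_efforts': array([-8.59828560e-05, -4.15517378e+01, -2.34165931e+01,  3.88876140e-05,
        7.98923982e-03, -1.08374046e-06]), 'eef_pos': array([0.25135393, 0.51665531, 0.2524879 ]), 'tool_rot': array([ 4.51924886e-04,  8.47791676e-01,  5.30328667e-01, -7.58009212e-04]), 'ft_force': array([ 0.44394173,  0.06204766, -0.64362118]), 'ft_torque': array([ 0.04288831, -0.0205548 , -0.02381938]), 'opening': 0.08548140264616422}
scene {'vfov': 42.40890092363806, 'cx': 320.3888759965283, 'cy': 195.1679526093004, 'R': array([[ 0.64055434,  0.76791117,  0.00160051],
       [ 0.62678965, -0.52163119, -0.57882262],
       [-0.44364949,  0.37177053, -0.8154519 ]]), 't': array([-0.40896672, -0.31369435,  1.44209458])}
top {'vfov': 43.84006986489672, 'cx': 319.92314420079293, 'cy': 196.81497574739484, 'R': array([[ 2.81815711e-02, -9.99581027e-01,  6.60065511e-03],
       [-9.73438290e-01, -2.89442390e-02, -2.27112585e-01],
       [ 2.27208482e-01, -2.49409836e-05, -9.73846140e-01]]), 't': array([-0.00341751,  0.63172086,  1.02796312])}
wrist {'vfov': 61.96813695850924, 'cx': 317.3158480717186, 'cy': 203.63752126967555, 'hand_eye': array([[ 9.99999650e-01,  1.25874016e-04,  8.27045153e-04,
        -3.73396064e-04],
       [-3.83915154e-04,  9.47415170e-01,  3.20006794e-01,
        -8.18809612e-02],
       [-7.43274584e-04, -3.20007000e-01,  9.47414887e-01,
        -1.20618260e-01],
       [ 0.00000000e+00,  0.00000000e+00,  0.00000000e+00,
         1.00000000e+00]])}
```

View pics/scene0.png

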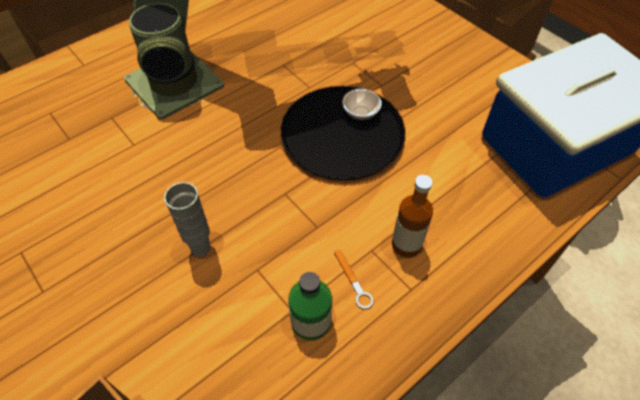

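View pics/top0.png

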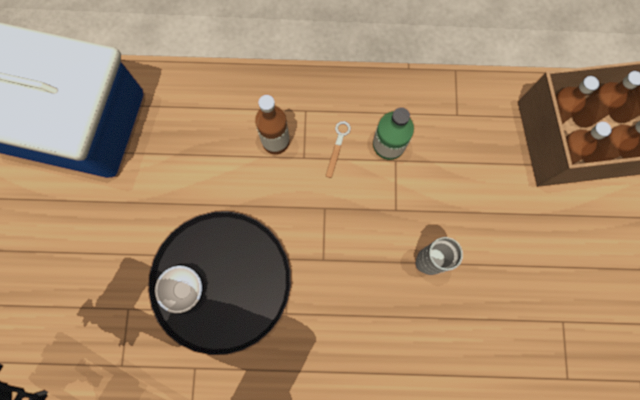

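View pics/wrist0.png

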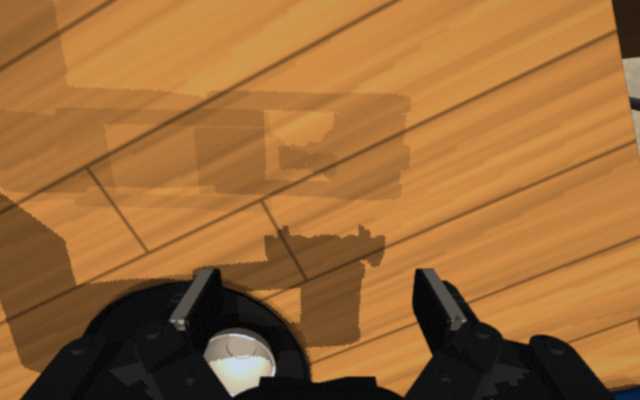

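The top view shows the pile's rim near (446,252), the tray circle near (220,282) with the bowl at (180,289), and the bottles and opener behind. In the scene view the pile's rim is near (183,193), the tray at (343,132) and the bowl at (362,104). Next I'll measure these.

```bash
cat > h.py <<'E'
import numpy as np,cv2
from station import robot
from scipy.spatial.transform import Rotation as Ro
def RT(s):
    q=s["tool_rot"];return Ro.from_quat([q[1],q[2],q[3],q[0]]).as_matrix(),np.array(s["eef_pos"])
def cam(n,s=None):
    p=robot.camera_params(n);f=200/np.tan(np.radians(p["vfov"]/2))
    if n=="wrist":
        R,t=RT(s);H=p["hand_eye"];Rc=R@H[:3,:3];o=R@H[:3,3]+t
    else: Rc=p["R"].T;o=-Rc@p["t"]
    return Rc,o,f,p["cx"],p["cy"]
def ray(c,u,v):
    Rc,o,f,cx,cy=c;d=Rc@np.array([(u-cx)/f,(v-cy)/f,1]);return o,d
def plane(c,u,v,z):
    o,d=ray(c,u,v);return o+d*(z-o[2])/d[2]
def proj(c,X):
    Rc,o,f,cx,cy=c;p=Rc.T@(np.array(X)-o);return cx+f*p[0]/p[2],cy+f*p[1]/p[2]
def tri(c1,a,c2,b):
    o1,d1=ray(c1,*a);o2,d2=ray(c2,*b)
    A=np.stack([d1,-d2],1);x=np.linalg.lstsq(A,o2-o1,rcond=None)[0]
    p,q=o1+d1*x[0],o2+d2*x[1];return (p+q)/2,np.linalg.norm(p-q)
def cloud(c,d):
    Rc,o,f,cx,cy=c;v,u=np.mgrid[:400,:640];P=np.stack([(u-cx)/f*d,(v-cy)/f*d,d],-1)
    return P@Rc.T+o
E
python3 - <<'E'
from h import *
for n,roi in [("top",(395,215,480,295)),("scene",(150,165,225,270))]:
    im=cv2.imread(f"pics/{n}0.png");d=np.load(f"pics/{n}0d.npy");c=cam(n)
    x0,y0,x1,y1=roi
    cv2.imwrite(f"pics/{n}crop.png",cv2.resize(im[y0:y1,x0:x1],None,fx=6,fy=6,interpolation=cv2.INTER_CUBIC)[:600])
    g=im.max(2);m=(g<45).astype(np.uint8)
    P=cloud(c,d)
    print(n,"nodepth",(d==0).mean())
    # tray dark mask
    cn=cv2.findContours(m,0,1)[0]
    for k in cn:
        if cv2.contourArea(k)>3000: 
            print("dark",cv2.boundingRect(k),cv2.contourArea(k),cv2.fitEllipse(k))
    z=P[...,2]; mm=np.zeros_like(m);mm[y0:y1,x0:x1]=1
    hi=(mm>0)&(z>0.19)&(z<.215)&(d>0)
    pp=P[hi][:,:2];print("rim pts",hi.sum(),np.median(z[hi]),z[hi].max(),cv2.minEnclosingCircle(pp.astype(np.float32)))
    for lo,h in [(.025,.05)]:
        w=(im.min(2)>100)&(z>lo)&(z<h)&(d>0)&(P[...,0]<.6)
        pp=P[w];print("bowl",len(pp),cv2.minEnclosingCircle(pp[:,:2].astype(np.float32)) if len(pp) else 0)
E
```

```text
top nodepth 0.0042421875
dark (149, 213, 141, 141) 15346.0 ((219.0758056640625, 283.0145263671875), (136.49884033203125, 143.14505004882812), 38.61406326293945)
rim pts 216 0.1999665654058308 0.20591164148263086 ((0.49913233518600464, -0.22706082463264465), 0.03169703483581543)
bowl 820 ((0.42419320344924927, 0.3181326985359192), 0.04994459077715874)
scene nodepth 0.00391015625
dark (281, 87, 123, 94) 7907.0 ((340.6974182128906, 135.15914916992188), (89.02120971679688, 122.58229064941406), 96.83061218261719)
rim pts 339 0.1979081827807051 0.20542555945629581 ((0.499423623085022, -0.22730039060115814), 0.03237954527139664)
bowl 442 ((0.4237193465232849, 0.31849008798599243), 0.05158210173249245)
```

Run:
```python
from h import *
for n in ["top","scene"]:
    im=cv2.imread(f"pics/{n}0.png");d=np.load(f"pics/{n}0d.npy");c=cam(n);P=cloud(c,d);z=P[...,2]
    m=(im.max(2)<55).astype(np.uint8)
    k=max([k for k in cv2.findContours(m,0,1)[0]],key=cv2.contourArea)
    h=cv2.convexHull(k)[:,0]
    W=np.array([plane(c,u,v,.022) for u,v in h])[:,:2].astype(np.float32)
    print(n,"tray",cv2.minEnclosingCircle(W),cv2.fitEllipse(W))
    w=(z>.015)&(z<.03)&(d>0)&(m>0);w&=(P[...,0]<.7)&(P[...,1]>0)
    print(" depth rim",cv2.minEnclosingCircle(P[w][:,:2].astype(np.float32)),w.sum())
    w=(m>0)&(d>0)&(abs(P[...,0]-.43)<.08)&(abs(P[...,1]-.2)<.06);print(" floor z",np.median(z[w]))
    for lo,h in [(.02,.03),(.05,.065),(.07,.095),(.105,.13),(.14,.165),(.17,.197)]:
        w=(d>0)&(abs(P[...,0]-.5)<.06)&(abs(P[...,1]+.227)<.06)&(z>lo)&(z<h)
        p=P[w]
        if len(p)>8:
            A=np.c_[2*p[:,:2],np.ones(len(p))];x=np.linalg.lstsq(A,(p[:,:2]**2).sum(1),rcond=None)[0]
            print(" ",lo,len(p),x[:2],np.sqrt(x[2]+x[:2]@x[:2]))
    for nm,x,y in [("",0,0)]:
        w=(d>0)&(P[...,0]>.55)&(z>.05)&(abs(P[...,1])<.35)&(P[...,0]<.95)
        nn,l=cv2.connectedComponents(w.astype(np.uint8))
        for i in range(1,nn):
            p=P[l==i]
            if len(p)>100: print(" obj",p.min(0),p.max(0),np.median(p,0))
```

```text
top tray ((0.4451447129249573, 0.23369184136390686), 0.15716516971588135) ((0.4450615346431732, 0.23359443247318268), (0.31201988458633423, 0.3128226399421692), 45.67873001098633)
 depth rim ((0.5168083906173706, 0.3074527978897095), 0.2588265836238861) 1003
 floor z 0.005907745159397071
  0.07 69 [ 0.49946726 -0.22680424] 0.030931035300216608
  0.105 290 [ 0.49618515 -0.22057732] 0.022497225759532457
  0.14 217 [ 0.49732462 -0.2228592 ] 0.026811325334357403
  0.17 284 [ 0.49879582 -0.22573433] 0.02968664464664806
 obj [0.74749162 0.09301705 0.05038404] [0.81572484 0.16033241 0.23969932] [0.76812962 0.12246971 0.15496059]
 obj [ 0.74287019 -0.18640606  0.05028921] [ 0.82244357 -0.10552776  0.18916838] [ 0.76829031 -0.13939471  0.12865793]
scene tray ((0.44657447934150696, 0.22972963750362396), 0.1628509908914566) ((0.44815266132354736, 0.23124481737613678), (0.31280723214149475, 0.3238416612148285), 34.32830810546875)
 depth rim ((0.32389089465141296, 0.2924686670303345), 0.4253367483615875) 772
 floor z 0.006126116145922511
  0.02 39 [ 0.49844774 -0.22690073] 0.02301197196490655
  0.05 33 [ 0.50119618 -0.227777  ] 0.023388658162267192
  0.07 199 [ 0.49945397 -0.22708353] 0.030107373320541277
  0.105 213 [ 0.49965375 -0.22716448] 0.029975926518985837
  0.14 398 [ 0.50260151 -0.22802845] 0.02739838143204684
  0.17 562 [ 0.49969033 -0.22709719] 0.029835858981615473
 obj [0.75136041 0.09143503 0.05007254] [0.81777088 0.15608416 0.23848814] [0.79339396 0.11150343 0.14988705]
 obj [ 0.74570829 -0.18896609  0.0500128 ] [ 0.82697801 -0.10792389  0.18897029] [ 0.7997089  -0.15954741  0.12780753]
```

View pics/topcrop.png

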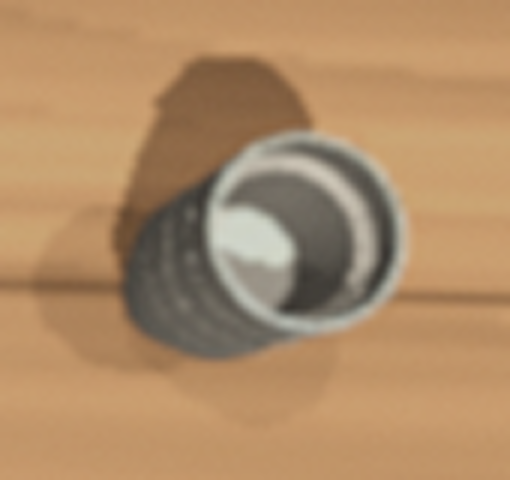

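View pics/scenecrop.png

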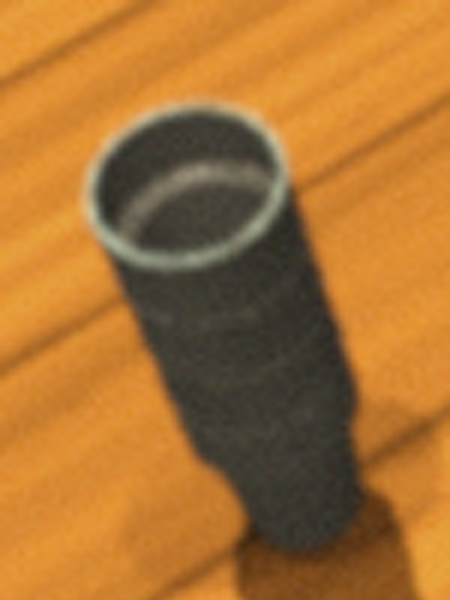

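```bash
cat >> h.py <<'E'
def go(x,y,z,yaw=90,s=None):
    s=s or robot.state();R,t=RT(s);a=np.radians(yaw)
    X=np.array([np.cos(a),np.sin(a),0]);Z=np.array([0,0,-1.]);T=np.stack([X,np.cross(Z,X),Z],1)
    d=R.T@(np.array([x,y,z])-t)*100;r=Ro.from_matrix(R.T@T).as_rotvec(degrees=True)
    print("row",np.round(d,2),np.round(r,2),"| t",round(s["time"],2),"pos",np.round(t,4),"F",np.round(s["ft_force"],2),"open",round(s["opening"],4),"q",np.round(s["q"],2))
E
python3 -c "
from h import *
go(.40,.15,.32);go(.47,-.227,.32)"
```

```text
row [-26.49  29.41  -6.7 ] [-2.000e-02  8.000e-02 -2.595e+01] | t 0.15 pos [0.2514 0.5168 0.2527] F [ 0.35 -0.87 -0.43] open 0.0853 q [ 1.1   0.32  1.57  0.    1.26 -0.02]
row [-57.32  52.2   -6.66] [-2.000e-02  8.000e-02 -2.595e+01] | t 0.15 pos [0.2514 0.5168 0.2527] F [ 0.35 -0.87 -0.43] open 0.0853 q [ 1.1   0.32  1.57  0.    1.26 -0.02]
```

>>> step_arm([
  [[-2.5,2.5,-0.7,0,0,-3,8.5],[-5,5,-1.4,0,0,-6,8.5],[-8,8,-2.1,0,0,-9,8.5],[-11,11,-3,0,0,-12,8.5],[-14,14,-4,0,0,-15,8.5],[-17,18,-5,0,0,-18,8.5],[-20,22,-6,0,0,-21,8.5],[-23,25.5,-6.7,0,0,-24,8.5],[-26.5,28.5,-6.7,0,0,-26,8.5],[-29.5,31,-6.7,0,0,-26,8.5]],
])

```text
time: 0.98
eef_pos: [0.3937, 0.1429, 0.32]
tool_rot: [0.0, 0.706, 0.708, 0.001]
ft_force: [1.2, 0.0, 0.2]
opening: 0.085
```

```bash
python3 -c "
from h import *
go(.46,-.227,.32)"
```

```text
row [-3.701e+01  6.530e+00 -1.000e-02] [ 0.08 -0.03  0.14] | t 0.98 pos [0.3937 0.1429 0.32  ] F [1.19 0.02 0.18] open 0.085 q [ 0.32  0.03  1.76  0.    1.35 -1.25]
```

>>> step_arm([
  [[-3.5,0.6,0,0,0,0,8.5],[-7,1.2,0,0,0,0,8.5],[-11,1.8,0,0,0,0,8.5],[-15,2.4,0,0,0,0,8.5],[-19,3,0,0,0,0,8.5],[-23,4,0,0,0,0,8.5],[-27,5,0,0,0,0,8.5],[-30.5,5.5,0,0,0,0,8.5],[-33,5.9,0,0,0,0,8.5],[-34.3,5.9,0,0,0,0,8.5]],
])

```text
time: 1.82
eef_pos: [0.4527, -0.2012, 0.3188]
tool_rot: [-0.0, 0.708, 0.706, -0.0]
ft_force: [0.1, 0.7, 0.1]
opening: 0.0849
```

>>> step_arm([
  [[0,0,0,0,0,0,8.5],[0,0,0,0,0,0,8.5],[0,0,0,0,0,0,8.5]],
])

```text
time: 2.07
eef_pos: [0.4522, -0.197, 0.3194]
tool_rot: [-0.001, 0.706, 0.708, 0.0]
ft_force: [0.3, 0.8, 0.5]
opening: 0.0847
```

Run:
```python
from h import *
s=robot.state();im,d=robot.capture("wrist");cv2.imwrite("pics/w1.png",im[:,:,::-1])
c=cam("wrist",s);P=cloud(c,d);z=P[...,2]
hi=(d>0)&(z>.19)&(z<.215)&(abs(P[...,0]-.5)<.06)&(abs(P[...,1]+.227)<.05)
print(hi.sum(),np.median(z[hi]),cv2.minEnclosingCircle(P[hi][:,:2].astype(np.float32)))
print("expected rim px",[np.round(proj(c,[.4995+.031*np.cos(a),-.227+.031*np.sin(a),.202])) for a in np.arange(4)*np.pi/2])
go(.4995,-.227,.193,s=s)
```

```text
1510 0.1994118726682381 ((0.4988601803779602, -0.2264997810125351), 0.031654927879571915)
expected rim px [array([281., 295.]), array([319., 262.]), array([279., 226.]), array([241., 261.])]
row [-3.03  4.73 12.63] [-0.02 -0.06  0.11] | t 2.07 pos [ 0.4522 -0.197   0.3194] F [0.26 0.79 0.49] open 0.0847 q [-0.43  0.15  1.62  0.    1.37 -2.01]
```

View pics/w1.png

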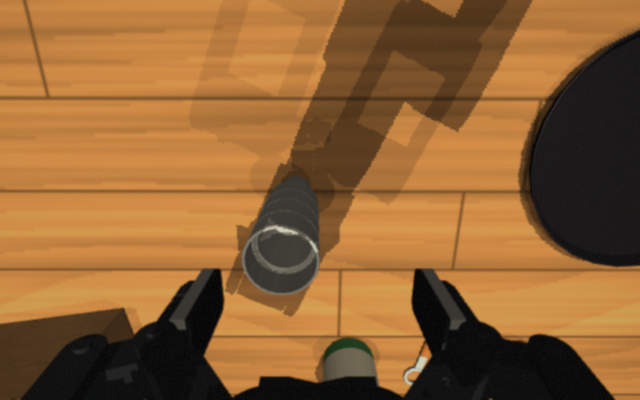

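The wrist view shows the open pile rim between (243,225) and (319,293), left of centre between the fingers. This agrees within 1 mm with the other two cameras.

>>> step_arm([
  [[-1,1.5,0,0,0,0.1,8.5],[-2,3,0,0,0,0.1,8.5],[-3,4.7,1,0,0,0.1,8.5],[-3,4.7,3,0,0,0.1,8.5],[-3,4.7,5,0,0,0.1,8.5],[-3,4.7,5,0,0,0.1,8.5],[-3,4.7,5,0,0,0.1,8.5],[-3,4.7,5,0,0,0.1,8.5]],
])

```text
time: 2.78
eef_pos: [0.5, -0.2275, 0.2708]
tool_rot: [0.001, 0.707, 0.707, 0.0]
ft_force: [0.6, -0.1, 0.2]
opening: 0.0852
```

```bash
cat > look.py <<'E'
from h import *
import sys
s=robot.state();im,d=robot.capture("wrist");cv2.imwrite(sys.argv[1],im[:,:,::-1])
c=cam("wrist",s);P=cloud(c,d);z=P[...,2]
x,y,zl,zh=map(float,sys.argv[2:6])
hi=(d>0)&(z>zl)&(z<zh)&(abs(P[...,0]-x)<.05)&(abs(P[...,1]-y)<.042)
print(hi.sum(),np.median(z[hi]),cv2.minEnclosingCircle(P[hi][:,:2].astype(np.float32)))
go(*map(float,sys.argv[6:9]),s=s)
E
python3 look.py pics/w2.png .499 -.2267 .19 .215 .4992 -.2267 .193
```

```text
2251 0.20046471422786377 ((0.49927762150764465, -0.2267746478319168), 0.03172338008880615)
row [ 0.09 -0.09  7.78] [0.11 0.04 0.03] | t 2.78 pos [ 0.5    -0.2275  0.2708] F [ 0.55 -0.08  0.16] open 0.0852 q [-0.45  0.27  1.59  0.    1.28 -2.02]
```

View pics/w2.png

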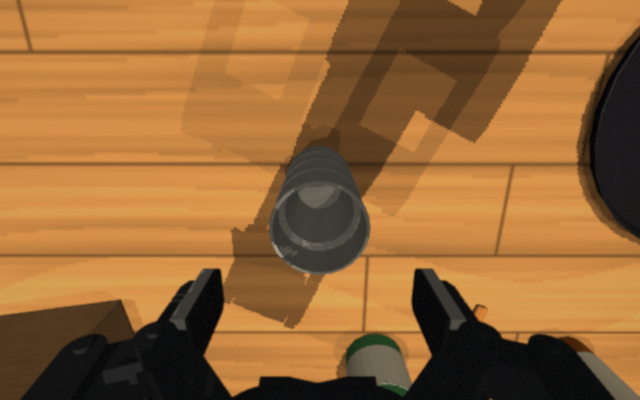

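The rim, columns 270–370, is centred between the pads at columns 219 and 415. I'll go down and grip.

>>> step_arm([
  [[0.05,-0.1,2,0,0,0,8.5],[0.05,-0.1,4,0,0,0,8.5],[0.05,-0.1,6,0,0,0,8.5],[0.05,-0.1,7,0,0,0,8.5],[0.05,-0.1,7.7,0,0,0,8.5],[0.05,-0.1,7.7,0,0,0,8.5],[0.05,-0.1,7.7,0,0,0,8.5]],
])

```text
time: 3.42
eef_pos: [0.4991, -0.2279, 0.1934]
tool_rot: [0.001, 0.707, 0.707, 0.0]
ft_force: [-1.1, 0.2, 0.5]
opening: 0.0849
```

```bash
python3 look.py pics/w3.png .499 -.2267 .19 .215 .4992 -.2267 .194
python3 -c "
from h import *
im,d=robot.capture('scene');cv2.imwrite('pics/s3.png',cv2.resize(im[130:280,100:300,::-1],None,fx=4,fy=4))"
```

```text
8047 0.19938168249246177 ((0.4994189143180847, -0.22070756554603577), 0.037714097648859024)
row [ 0.12  0.01 -0.06] [ 0.09  0.03 -0.04] | t 3.42 pos [ 0.4991 -0.2279  0.1934] F [-1.12  0.19  0.5 ] open 0.0849 q [-0.45  0.32  1.72  0.    1.1  -2.02]
```

View pics/w3.png

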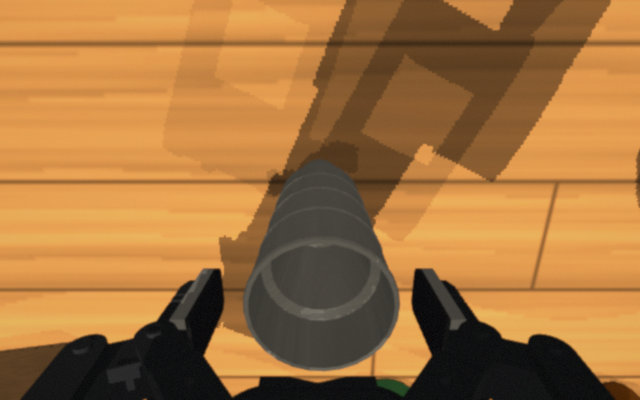

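View pics/s3.png

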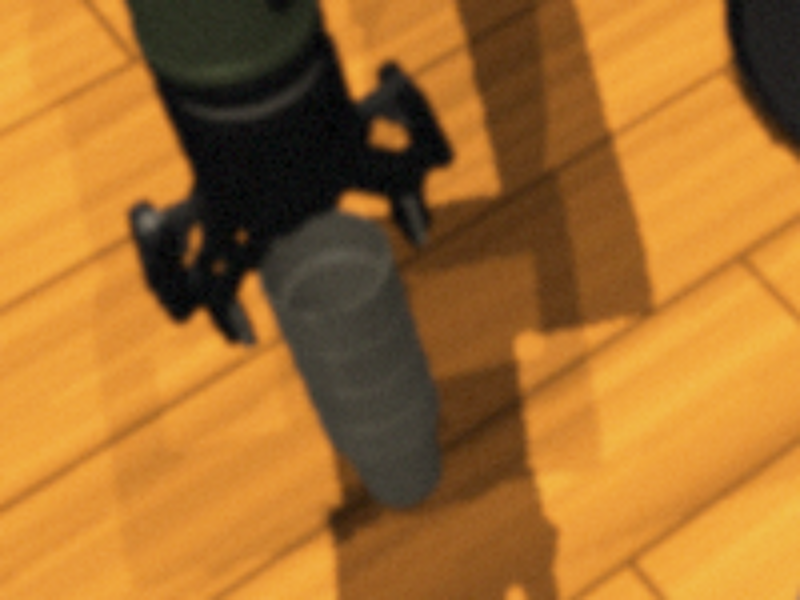

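Both fingers stand beside the top band, with the rim centre at column 321 against 317 for the pads, about 1 mm off. I'll correct that and close.

>>> step_arm([
  [[0.12,0,0,0,0,0,7.5],[0.12,0,0,0,0,0,6.8],[0.12,0,0,0,0,0,6.4],[0.12,0,0,0,0,0,6.2],[0.12,0,0,0,0,0,6.0],[0.12,0,0,0,0,0,5.8],[0.12,0,0,0,0,0,5.8],[0.12,0,0,0,0,0,5.8],[0.12,0,0,0,0,0,5.8],[0.12,0,0,0,0,0,5.8]],
], grip_force=25)

```text
time: 4.35
eef_pos: [0.4988, -0.2265, 0.1932]
tool_rot: [0.001, 0.707, 0.707, 0.0]
ft_force: [-1.0, 1.3, 5.0]
opening: 0.0622
```

```bash
python3 look.py pics/w4.png .499 -.2267 .19 .215 .4992 -.2267 .29
python3 -c "
from h import *
im,d=robot.capture('scene');cv2.imwrite('pics/s4.png',cv2.resize(im[130:280,100:300,::-1],None,fx=4,fy=4))"
```

```text
9926 0.20064914508008094 ((0.49178075790405273, -0.22671279311180115), 0.042077019810676575)
row [-0.02  0.05 -9.68] [ 0.07  0.02 -0.05] | t 4.35 pos [ 0.4988 -0.2265  0.1932] F [-1.02  1.33  5.03] open 0.0622 q [-0.45  0.32  1.72  0.    1.1  -2.02]
```

View pics/s4.png

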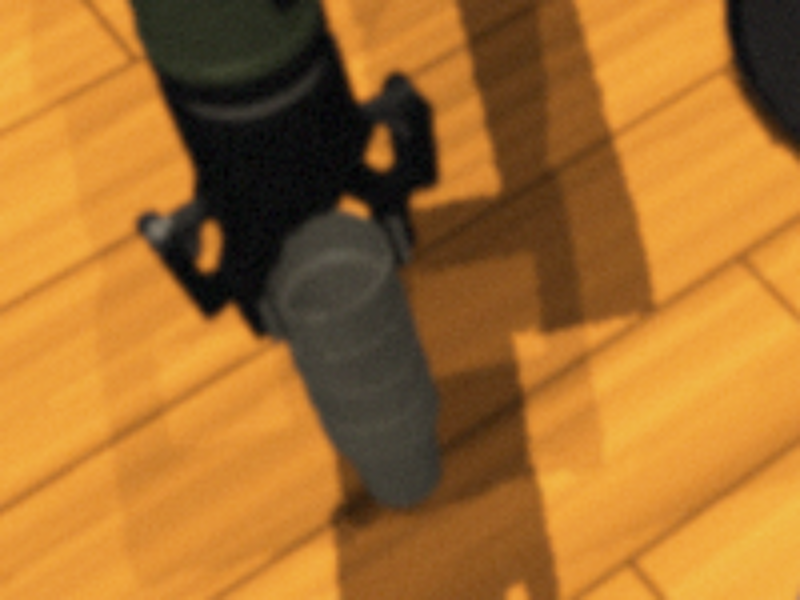

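>>> step_arm([
  [[0,0,-0.4,0,0,0,5.8],[0,0,-0.9,0,0,0,5.8],[0,0,-1.5,0,0,0,5.8],[0,0,-2.1,0,0,0,5.8],[0,0,-2.7,0,0,0,5.8],[0,0,-3.3,0,0,0,5.8],[0,0,-3.8,0,0,0,5.8],[0,0,-4,0,0,0,5.8],[0,0,-4,0,0,0,5.8]],
])

```text
time: 5.2
eef_pos: [0.4987, -0.2266, 0.2331]
tool_rot: [0.001, 0.707, 0.707, 0.0]
ft_force: [0.6, 0.0, -1.7]
opening: 0.0622
```

```bash
python3 -c "
from h import *
im,d=robot.capture('scene');cv2.imwrite('pics/s5.png',cv2.resize(im[130:280,100:300,::-1],None,fx=4,fy=4));go(.4988,-.2265,.29)"
```

```text
row [-0.    0.03 -5.74] [ 0.02  0.   -0.04] | t 5.25 pos [ 0.4985 -0.2265  0.2326] F [ 0.34 -0.39 -2.34] open 0.062 q [-0.45  0.29  1.66  0.    1.19 -2.02]
```

View pics/s5.png

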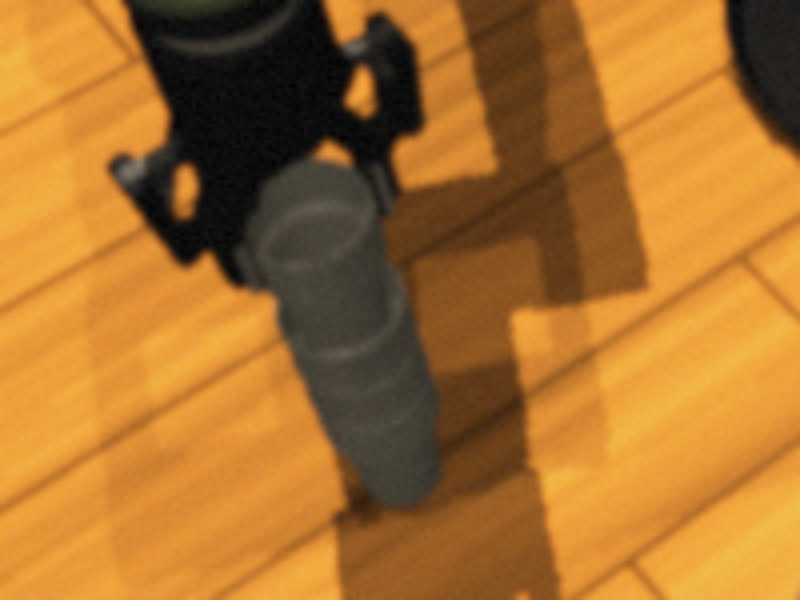

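Only the top tumbler came up; the second one's rim shows at about (345,340) in the crop, still in place. Next I'll lift clear and carry it.

>>> step_arm([
  [[0,0,-0.7,0,0,0,5.8],[0,0,-1.7,0,0,0,5.8],[0,0,-2.8,0,0,0,5.8],[0,0,-3.9,0,0,0,5.8],[0,0,-5,0,0,0,5.8],[0,0,-5.7,0,0,0,5.8],[0,0,-6,0,0,0,5.8],[0.7,0,-6,0,0,0,5.8],[2,0,-6,0,0,0,5.8],[4,0,-6,0,0,0,5.8]],
])

```text
time: 6.08
eef_pos: [0.4981, -0.186, 0.2916]
tool_rot: [-0.001, 0.708, 0.706, -0.0]
ft_force: [0.3, 0.6, -1.6]
opening: 0.0622
```

```bash
python3 -c "
from h import *
go(.49,.19,.29)"
```

```text
row [37.6  -0.91  0.18] [-0.08 -0.03 -0.14] | t 6.08 pos [ 0.4981 -0.186   0.2916] F [ 0.29  0.58 -1.61] open 0.0622 q [-0.38  0.23  1.59  0.    1.32 -1.95]
```

>>> step_arm([
  [[3,0,0,0,0,0,5.8],[6,0,0,0,0,0,5.8],[9,-0.2,0,0,0,0,5.8],[12,-0.3,0,0,0,0,5.8],[15,-0.4,0,0,0,0,5.8],[18,-0.5,0,0,0,0,5.8],[21,-0.6,0,0,0,0,5.8],[24,-0.7,0,0,0,0,5.8],[27,-0.8,0,0,0,0,5.8],[30,-0.9,0,0,0,0,5.8]],
])

```text
time: 6.92
eef_pos: [0.4883, 0.1158, 0.2918]
tool_rot: [-0.001, 0.707, 0.707, -0.001]
ft_force: [0.8, -0.3, -0.9]
opening: 0.062
```

```bash
python3 -c "
from h import *
go(.49,.19,.29)"
```

```text
row [7.42 0.17 0.18] [-0.1  -0.01 -0.01] | t 6.92 pos [0.4883 0.1158 0.2918] F [ 0.82 -0.25 -0.94] open 0.062 q [ 0.21  0.18  1.66  0.    1.31 -1.36]
```

>>> step_arm([
  [[2.5,0.1,0,0,0,0,5.8],[5,0.2,0,0,0,0,5.8],[6.7,0.2,0,0,0,0,5.8],[7.4,0.2,1,0,0,0,5.8],[7.4,0.2,3,0,0,0,5.8],[7.4,0.2,5.5,0,0,0,5.8],[7.4,0.2,8,0,0,0,5.8],[7.4,0.2,10,0,0,0,5.8],[7.4,0.2,11,0,0,0,5.8],[7.4,0.2,11,0,0,0,5.8]],
])

```text
time: 7.75
eef_pos: [0.4896, 0.1867, 0.1794]
tool_rot: [-0.001, 0.707, 0.707, -0.003]
ft_force: [-0.7, 0.3, -1.7]
opening: 0.0618
```

```bash
python3 -c "
from h import *
im,d=robot.capture('scene');cv2.imwrite('pics/s6.png',im[:,:,::-1]);go(.49,.19,.098)"
```

```text
row [ 0.29 -0.06  8.33] [-0.17  0.06 -0.05] | t 7.8 pos [0.4908 0.1872 0.1813] F [ 0.72 -0.46 -0.84] open 0.0622 q [ 0.34  0.3   1.79 -0.    1.06 -1.23]
```

View pics/s6.png

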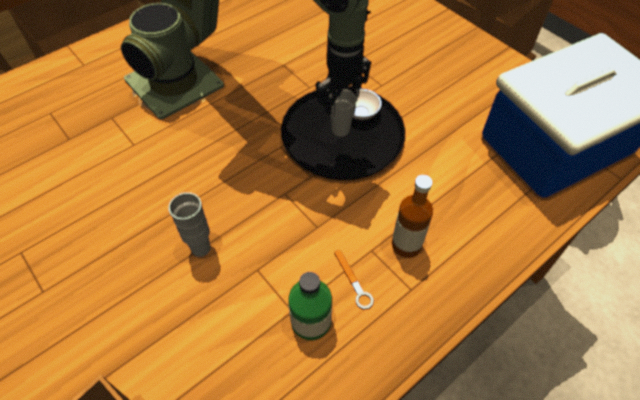

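>>> step_arm([
  [[0.2,0,1,0,0,0,5.8],[0.2,0,2.5,0,0,0,5.8],[0.2,0,4,0,0,0,5.8],[0.2,0,5.5,0,0,0,5.8],[0.2,0,6.8,0,0,0,5.8],[0.2,0,7.5,0,0,0,5.8],[0.2,0,7.8,0,0,0,5.8],[0.2,0,7.8,0,0,0,5.8],[0.2,0,7.8,0,0,0,5.8]],
])

```text
time: 8.55
eef_pos: [0.4924, 0.1898, 0.1052]
tool_rot: [0.0, 0.707, 0.707, 0.001]
ft_force: [0.8, -1.0, -0.9]
opening: 0.062
```

```bash
python3 -c "
from h import *
go(.49,.19,.098)"
```

```text
row [ 0.02 -0.24  0.72] [ 0.1  -0.04 -0.04] | t 8.55 pos [0.4924 0.1898 0.1052] F [ 0.82 -0.99 -0.85] open 0.062 q [ 0.35  0.39  1.88  0.    0.87 -1.22]
```

Now I'll lower slowly in small steps and watch the force.

>>> step_arm([
  [[0,0,0.2,0,0,0,5.8],[0,0,0.4,0,0,0,5.8],[0,0,0.5,0,0,0,5.8],[0,0,0.6,0,0,0,5.8],[0,0,0.65,0,0,0,5.8],[0,0,0.7,0,0,0,5.8],[0,0,0.7,0,0,0,5.8],[0,0,0.7,0,0,0,5.8]],
])

```text
time: 9.22
eef_pos: [0.4918, 0.1895, 0.0975]
tool_rot: [-0.0, 0.707, 0.707, 0.0]
ft_force: [-0.3, -0.1, -1.4]
opening: 0.0625
```

>>> step_arm([
  [[0,0,0.05,0,0,0,5.8],[0,0,0.1,0,0,0,5.8],[0,0,0.1,0,0,0,5.8],[0,0,0.1,0,0,0,5.8]],
])

```text
time: 9.55
eef_pos: [0.4921, 0.1896, 0.0973]
tool_rot: [0.0, 0.707, 0.707, 0.0]
ft_force: [-1.6, -0.7, 4.9]
opening: 0.0613
```

Contact with the tray floor shows as +4.9 N at the expected height, so I'll release gently.

>>> step_arm([
  [[0,0,0,0,0,0,6.2],[0,0,0,0,0,0,6.4],[0,0,0,0,0,0,6.7],[0,0,0,0,0,0,7.2],[0,0,0,0,0,0,7.8],[0,0,0,0,0,0,8.5],[0,0,0,0,0,0,8.5],[0,0,0,0,0,0,8.5],[0,0,0,0,0,0,8.5]],
])

```text
time: 10.3
eef_pos: [0.4918, 0.1895, 0.0964]
tool_rot: [-0.0, 0.707, 0.707, 0.0]
ft_force: [-0.2, 0.2, 0.1]
opening: 0.0853
```

>>> step_arm([
  [[0,0,-1,0,0,0,8.5],[0,0,-2.5,0,0,0,8.5],[0,0,-5,0,0,0,8.5],[0,0,-8,0,0,0,8.5],[0,0,-11,0,0,0,8.5],[0,0,-14,0,0,0,8.5],[0,0,-17,0,0,0,8.5],[0,0,-17,0,0,0,8.5]],
])

```text
time: 10.97
eef_pos: [0.4945, 0.1905, 0.2737]
tool_rot: [0.003, 0.707, 0.707, 0.006]
ft_force: [0.2, -0.4, 0.1]
opening: 0.0853
```

```bash
python3 look.py pics/w7.png .492 .19 .09 .115 .4992 -.2267 .25
```

```text
1063 0.10455771883581921 ((0.49301788210868835, 0.18949240446090698), 0.031619761139154434)
row [-41.73   0.47   2.19] [ 0.73 -0.26 -0.04] | t 10.97 pos [0.4945 0.1905 0.2737] F [ 0.24 -0.43  0.09] open 0.0853 q [ 0.35  0.23  1.64  0.    1.26 -1.22]
```

View pics/w7.png

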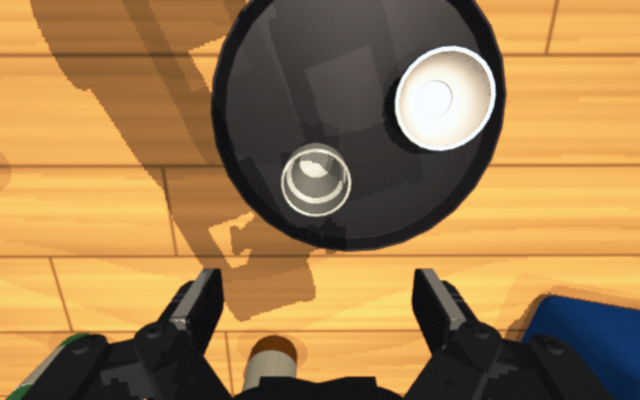

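The first tumbler stands upright on the tray, rim centre at (316,180) and rim height 104.6 mm. The bowl at (445,98) hasn't moved. Back to the pile now.

>>> step_arm([
  [[-3,0,0,0.7,-0.2,0,8.5],[-7,0.1,0.5,0.7,-0.2,0,8.5],[-11,0.2,1,0.7,-0.2,0,8.5],[-15,0.3,1.5,0.7,-0.2,0,8.5],[-19,0.4,2,0.7,-0.2,0,8.5],[-23,0.5,2,0.7,-0.2,0,8.5],[-27,0.5,2,0.7,-0.2,0,8.5],[-31,0.5,2,0.7,-0.2,0,8.5],[-35,0.5,2,0.7,-0.2,0,8.5],[-38,0.5,2,0.7,-0.2,0,8.5]],
])

```text
time: 11.85
eef_pos: [0.4955, -0.1933, 0.2457]
tool_rot: [-0.004, 0.708, 0.706, -0.006]
ft_force: [0.8, -0.4, 0.3]
opening: 0.0851
```

```bash
python3 -c "
from h import *
go(.4992,-.2267,.24)"
```

```text
row [-3.34  0.39  0.58] [-0.79  0.2  -0.13] | t 11.85 pos [ 0.4955 -0.1933  0.2457] F [ 0.81 -0.37  0.25] open 0.0851 q [-0.39  0.26  1.67 -0.01  1.22 -1.95]
```

>>> step_arm([
  [[-1.5,0.2,0,-0.7,0.2,0,8.5],[-2.8,0.3,0.3,-0.7,0.2,0,8.5],[-3.3,0.4,0.6,-0.7,0.2,0,8.5],[-3.3,0.4,0.6,-0.7,0.2,0,8.5],[-3.3,0.4,0.6,-0.7,0.2,0,8.5],[-3.3,0.4,0.6,-0.7,0.2,0,8.5]],
])

```text
time: 12.35
eef_pos: [0.5004, -0.2223, 0.2403]
tool_rot: [-0.001, 0.707, 0.707, 0.0]
ft_force: [-0.4, -0.3, 0.3]
opening: 0.0851
```

```bash
python3 look.py pics/w8.png .499 -.2267 .155 .18 .4992 -.2267 .1595
```

```text
2249 0.16620603678482734 ((0.49937278032302856, -0.226764515042305), 0.03176466003060341)
row [-0.45 -0.12  8.08] [-0.04 -0.04  0.03] | t 12.35 pos [ 0.5004 -0.2223  0.2403] F [-0.39 -0.25  0.29] open 0.0851 q [-0.44  0.29  1.65  0.    1.21 -2.01]
```

View pics/w8.png

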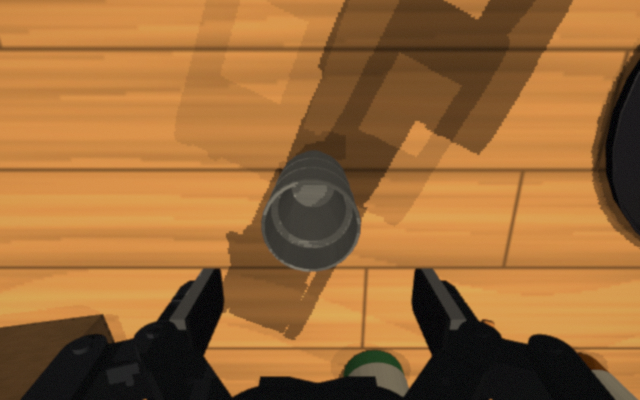

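The second tumbler's rim centre is at (312,222) and height 168 mm, in the same place as before. I'll align and go down.

>>> step_arm([
  [[-0.3,-0.1,0.5,0,0,0,8.5],[-0.45,-0.1,2,0,0,0,8.5],[-0.45,-0.1,4,0,0,0,8.5],[-0.45,-0.1,6,0,0,0,8.5],[-0.45,-0.1,7.2,0,0,0,8.5],[-0.45,-0.1,8,0,0,0,8.5],[-0.45,-0.1,8,0,0,0,8.5],[-0.45,-0.1,8,0,0,0,8.5],[-0.45,-0.1,8,0,0,0,8.5]],
])

```text
time: 13.15
eef_pos: [0.5, -0.2281, 0.1614]
tool_rot: [0.001, 0.707, 0.707, 0.0]
ft_force: [-0.2, -0.2, 0.4]
opening: 0.0851
```

```bash
python3 look.py pics/w9.png .499 -.2267 .155 .18 .4992 -.2267 .1595
```

```text
8063 0.16485863127110914 ((0.4989900588989258, -0.22098469734191895), 0.03755592182278633)
row [ 0.14 -0.08  0.19] [ 0.1   0.04 -0.03] | t 13.15 pos [ 0.5    -0.2281  0.1614] F [-0.16 -0.19  0.37] open 0.0851 q [-0.45  0.35  1.76  0.    1.02 -2.02]
```

View pics/w9.png

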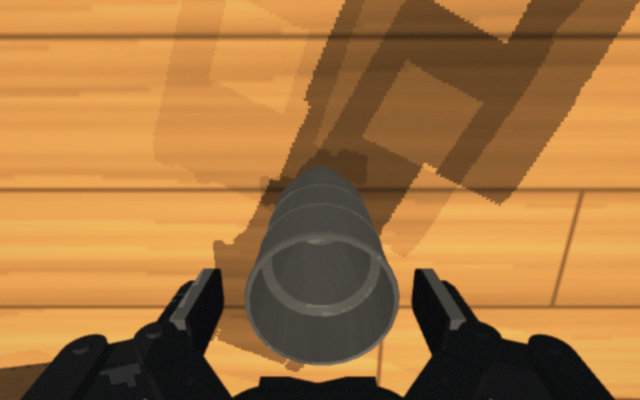

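The fingers stand clear on both sides, with the rim at columns 246–399. I'll correct 1 mm sideways and 2 mm down, then close.

>>> step_arm([
  [[0.13,-0.05,0.2,0,0,0,7.5],[0.13,-0.05,0.2,0,0,0,6.8],[0.13,-0.05,0.2,0,0,0,6.4],[0.13,-0.05,0.2,0,0,0,6.2],[0.13,-0.05,0.2,0,0,0,6.0],[0.13,-0.05,0.2,0,0,0,5.8],[0.13,-0.05,0.2,0,0,0,5.8],[0.13,-0.05,0.2,0,0,0,5.8],[0.13,-0.05,0.2,0,0,0,5.8],[0.13,-0.05,0.2,0,0,0,5.8]],
], grip_force=25)

```text
time: 14.03
eef_pos: [0.4991, -0.2267, 0.159]
tool_rot: [0.0, 0.707, 0.707, 0.0]
ft_force: [-0.0, 1.5, 5.9]
opening: 0.0616
```

>>> step_arm([
  [[0,0,-0.4,0,0,0,5.8],[0,0,-0.9,0,0,0,5.8],[0,0,-1.5,0,0,0,5.8],[0,0,-2.1,0,0,0,5.8],[0,0,-2.7,0,0,0,5.8],[0,0,-3.3,0,0,0,5.8],[0,0,-3.8,0,0,0,5.8],[0,0,-4,0,0,0,5.8],[0,0,-4,0,0,0,5.8]],
])

```text
time: 14.78
eef_pos: [0.4992, -0.2268, 0.1992]
tool_rot: [0.001, 0.707, 0.707, 0.0]
ft_force: [0.2, 0.1, -1.4]
opening: 0.0615
```

```bash
python3 -c "
from h import *
im,d=robot.capture('scene');cv2.imwrite('pics/s10.png',cv2.resize(im[130:280,100:300,::-1],None,fx=4,fy=4));go(.4992,-.2267,.29)"
```

```text
row [ 0.    0.03 -9.13] [ 0.02  0.01 -0.04] | t 14.83 pos [ 0.4989 -0.2267  0.1987] F [-0.56  0.41 -1.95] open 0.0619 q [-0.45  0.32  1.71  0.    1.11 -2.02]
```

View pics/s10.png

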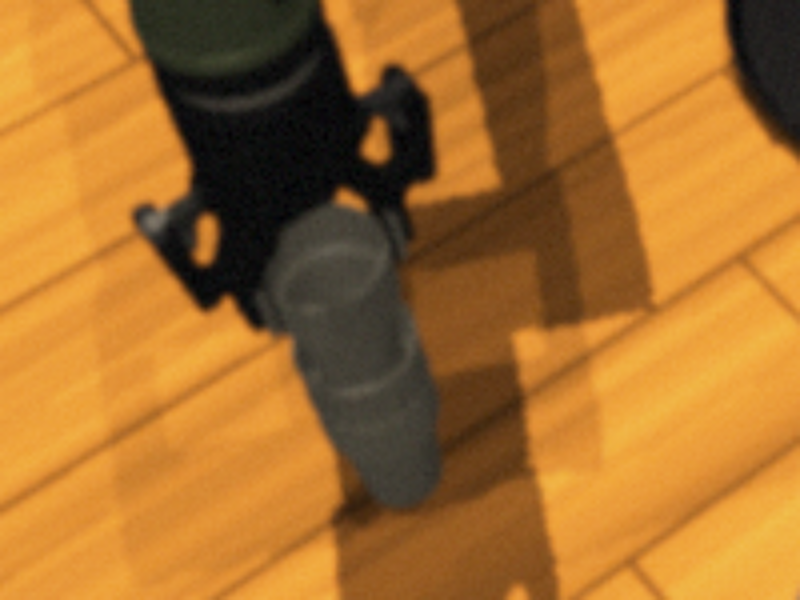

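Only the second tumbler came up; the third's rim shows at about (360,375) in the crop. I'll lift and carry.

>>> step_arm([
  [[0,0,-1,0,0,0,5.8],[0,0,-2.5,0,0,0,5.8],[0,0,-4,0,0,0,5.8],[0,0,-5.5,0,0,0,5.8],[0,0,-7,0,0,0,5.8],[0,0,-8.5,0,0,0,5.8],[0,0,-9,0,0,0,5.8],[1,-0.2,-9,0,0,0,5.8],[3,-0.6,-9,0,0,0,5.8],[6,-1.2,-9,0,0,0,5.8]],
])

```text
time: 15.67
eef_pos: [0.4865, -0.1668, 0.2873]
tool_rot: [-0.001, 0.708, 0.706, -0.0]
ft_force: [0.1, 0.7, -0.8]
opening: 0.0614
```

```bash
python3 -c "
from h import *
go(.403,.19,.29)"
```

```text
row [35.65 -8.47 -0.25] [-0.09 -0.02 -0.19] | t 15.67 pos [ 0.4865 -0.1668  0.2873] F [ 0.14  0.7  -0.8 ] open 0.0614 q [-0.35  0.2   1.64 -0.    1.3  -1.92]
```

>>> step_arm([
  [[3,-0.7,0,0,0,0,5.8],[6,-1.4,0,0,0,0,5.8],[9,-2.1,0,0,0,0,5.8],[12,-2.8,0,0,0,0,5.8],[15,-3.5,0,0,0,0,5.8],[18,-4.3,0,0,0,0,5.8],[21,-5,0,0,0,0,5.8],[24,-5.8,0,0,0,0,5.8],[27,-6.6,0,0,0,0,5.8],[30,-7.4,0,0,0,0,5.8]],
])

```text
time: 16.5
eef_pos: [0.4113, 0.1349, 0.2875]
tool_rot: [-0.001, 0.707, 0.707, -0.001]
ft_force: [0.8, 0.4, -1.0]
opening: 0.0622
```

```bash
python3 -c "
from h import *
go(.403,.19,.18)"
```

```text
row [ 5.52 -0.81 10.75] [-0.12  0.01 -0.04] | t 16.5 pos [0.4113 0.1349 0.2875] F [ 0.82  0.42 -1.  ] open 0.0622 q [ 0.29  0.07  1.8   0.    1.27 -1.28]
```

>>> step_arm([
  [[2.5,-0.4,0,0,0,0,5.8],[4.5,-0.7,0,0,0,0,5.8],[5.5,-0.8,0,0,0,0,5.8],[5.5,-0.8,1.5,0,0,0,5.8],[5.5,-0.8,4,0,0,0,5.8],[5.5,-0.8,6.5,0,0,0,5.8],[5.5,-0.8,9,0,0,0,5.8],[5.5,-0.8,10.5,0,0,0,5.8],[5.5,-0.8,10.7,0,0,0,5.8],[5.5,-0.8,10.7,0,0,0,5.8]],
])

```text
time: 17.33
eef_pos: [0.4044, 0.1878, 0.1805]
tool_rot: [-0.001, 0.707, 0.707, -0.001]
ft_force: [0.9, 0.6, -0.8]
opening: 0.0617
```

```bash
python3 -c "
from h import *
im,d=robot.capture('scene');cv2.imwrite('pics/s11.png',cv2.resize(im[30:180,250:450,::-1],None,fx=4,fy=4));go(.403,.19,.0972)"
```

```text
row [ 0.18 -0.23  8.45] [-0.01  0.01 -0.06] | t 17.38 pos [0.4053 0.1882 0.1817] F [ 0.65  0.78 -0.39] open 0.0617 q [ 0.41  0.18  1.95 -0.    1.01 -1.16]
```

View pics/s11.png

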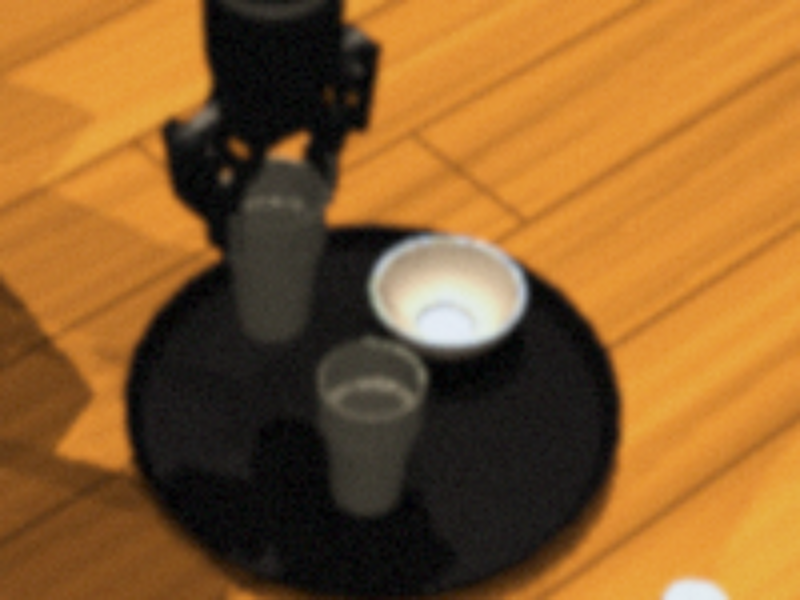

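The held tumbler hangs upright above its free spot, with the first tumbler and the bowl clear. I'll lower it.

>>> step_arm([
  [[0.1,-0.1,1,0,0,0,5.8],[0.15,-0.2,2.5,0,0,0,5.8],[0.15,-0.2,4,0,0,0,5.8],[0.15,-0.2,5.5,0,0,0,5.8],[0.15,-0.2,6.8,0,0,0,5.8],[0.15,-0.2,7.5,0,0,0,5.8],[0.15,-0.2,7.7,0,0,0,5.8],[0.15,-0.2,7.7,0,0,0,5.8],[0.15,-0.2,7.7,0,0,0,5.8]],
])

```text
time: 18.13
eef_pos: [0.404, 0.1902, 0.1055]
tool_rot: [0.0, 0.707, 0.707, 0.001]
ft_force: [1.0, 0.1, -0.5]
opening: 0.0615
```

```bash
python3 -c "
from h import *
go(.403,.19,.0972)"
```

```text
row [-0.02 -0.1   0.83] [ 0.11 -0.05 -0.05] | t 18.13 pos [0.404  0.1902 0.1055] F [ 1.01  0.14 -0.48] open 0.0615 q [ 0.41  0.28  2.06  0.    0.8  -1.16]
```

>>> step_arm([
  [[0,0,0.2,0,0,0,5.8],[0,0,0.4,0,0,0,5.8],[0,0,0.5,0,0,0,5.8],[0,0,0.6,0,0,0,5.8],[0,0,0.65,0,0,0,5.8],[0,0,0.7,0,0,0,5.8],[0,0,0.7,0,0,0,5.8],[0,0,0.7,0,0,0,5.8]],
])

```text
time: 18.8
eef_pos: [0.4032, 0.1899, 0.0975]
tool_rot: [-0.0, 0.707, 0.707, 0.0]
ft_force: [-0.1, 0.2, -1.0]
opening: 0.0613
```

>>> step_arm([
  [[0,0,0.05,0,0,0,5.8],[0,0,0.1,0,0,0,5.8],[0,0,0.1,0,0,0,5.8],[0,0,0.1,0,0,0,5.8]],
])

```text
time: 19.13
eef_pos: [0.4034, 0.1899, 0.097]
tool_rot: [0.0, 0.707, 0.707, 0.0]
ft_force: [-0.9, 0.8, 5.3]
opening: 0.0614
```

Contact again at +5.3 N. Release and retreat upward.

>>> step_arm([
  [[0,0,0,0,0,0,6.2],[0,0,0,0,0,0,6.4],[0,0,0,0,0,0,6.7],[0,0,0,0,0,0,7.2],[0,0,0,0,0,0,7.8],[0,0,0,0,0,0,8.5],[0,0,0,0,0,0,8.5],[0,0,0,0,0,0,8.5],[0,0,0,0,0,0,8.5]],
])

```text
time: 19.88
eef_pos: [0.4032, 0.1899, 0.0965]
tool_rot: [-0.0, 0.707, 0.707, 0.0]
ft_force: [-0.4, 0.3, 0.4]
opening: 0.0849
```

>>> step_arm([
  [[0,0,-1,0,0,0,8.5],[0,0,-2.5,0,0,0,8.5],[0,0,-5,0,0,0,8.5],[0,0,-8,0,0,0,8.5],[0,0,-11,0,0,0,8.5],[0,0,-14,0,0,0,8.5],[0,0,-17,0,0,0,8.5],[0,0,-17.5,0,0,0,8.5]],
])

```text
time: 20.55
eef_pos: [0.4053, 0.1908, 0.2766]
tool_rot: [0.002, 0.707, 0.707, 0.005]
ft_force: [1.4, 0.8, 0.4]
opening: 0.0849
```

>>> step_arm([
  [[-3,0,0,0,0,0,8.5],[-6,0,0,0,0,0,8.5],[-9,0,0,0,0,0,8.5],[-12,0,0,0,0,0,8.5],[-15,0,0,0,0,0,8.5],[-18,0,0,0,0,0,8.5],[-20,0,0,0,0,0,8.5],[-20,0,0,0,0,0,8.5],[-20,0,0,0,0,0,8.5],[-20,0,0,0,0,0,8.5]],
])

```text
time: 21.38
eef_pos: [0.4029, -0.0097, 0.2712]
tool_rot: [-0.0, 0.707, 0.707, 0.0]
ft_force: [0.9, 0.6, 0.3]
opening: 0.0849
```

Run:
```python
from h import *
print(robot.state()["ft_force"],robot.state()["joint_vel"].round(3))
def circ(P,w): 
    p=P[w];return len(p),np.round(np.median(p[:,2]),4),np.round(cv2.minEnclosingCircle(p[:,:2].astype(np.float32))[0],4)
for n in ["top","scene"]:
    im,d=robot.capture(n);cv2.imwrite(f"pics/{n}F.png",im[:,:,::-1]);c=cam(n);P=cloud(c,d);z=P[...,2]
    def near(x,y,r,a,b): return (d>0)&(np.hypot(P[...,0]-x,P[...,1]-y)<r)&(z>a)&(z<b)
    print(n,"t1",circ(P,near(.493,.19,.04,.096,.115)),"t2",circ(P,near(.403,.19,.04,.096,.115)),"pile",circ(P,near(.4995,-.227,.045,.123,.142)),
      "bowl",circ(P,near(.424,.318,.06,.025,.05)&(im.min(2)>100)))
    m=(im.max(2)<55).astype(np.uint8); k=max(cv2.findContours(m,0,1)[0],key=cv2.contourArea);h=cv2.convexHull(k)[:,0]
    print(" tray",cv2.minEnclosingCircle(np.array([plane(c,u,v,.022) for u,v in h])[:,:2].astype(np.float32)))
```

```text
[0.87278411 0.62425951 0.32475098] [ 0.018 -0.002 -0.001 -0.002  0.001 -0.004]
top t1 (143, np.float64(0.1047), array([0.493 , 0.1892])) t2 (135, np.float64(0.105), array([0.404 , 0.1897])) pile (174, np.float64(0.1324), array([ 0.4989, -0.2268])) bowl (825, np.float64(0.0384), array([0.425 , 0.3185]))
 tray ((0.4455687701702118, 0.23340199887752533), 0.1567150205373764)
scene t1 (195, np.float64(0.1027), array([0.4925, 0.1892])) t2 (198, np.float64(0.1028), array([0.4039, 0.1894])) pile (281, np.float64(0.1308), array([ 0.4992, -0.2263])) bowl (474, np.float64(0.0395), array([0.4248, 0.319 ]))
 tray ((-0.07544655352830887, 0.12083546817302704), 0.26001840829849243)
```

View pics/sceneF.png

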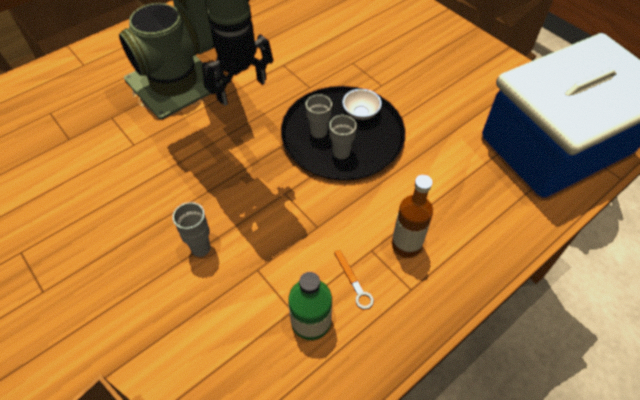

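View pics/topF.png

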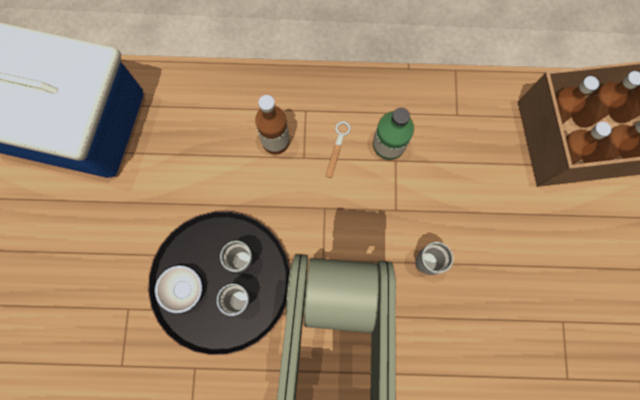

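Both views show the two tumblers upright on the tray, at (235,257) and (233,299) in the top view. The remaining pair is nested at (434,259), and the bowl, bottles and opener are where they were. Handing in.

```bash
python3 -c "
from station import robot
print(robot.job_done())"
```

```text
the job is handed in; nothing more can be done
None
```

The job is handed in: the top two tumblers now stand upright on the tray, 89 mm apart centre to centre, at about (0.493, 0.189) and (0.404, 0.190). I gripped each by its own band and lowered it until it touched the tray floor (about 5 N). I then opened the fingers and backed the arm off before the last check, at about 21.5 s.

**What the last checks showed:**
- **Tumblers on the tray:** the top and scene cameras agree within 1 mm on position, with both rims 103–105 mm above the counter.
- **Remaining pile:** the other two are still nested at (0.499, −0.227), with the rim at about 132 mm, less than 1 mm from where the pile started.
- **Bowl and tray:** the bowl moved about 1 mm or less, and the tray about 0.5 mm in the top view; both are within camera accuracy.
- **Bottles and opener:** they look unmoved in the pictures. I did not re-measure them.

**One check failed:** the tray fit in the final scene view was useless because the dark arm was picked up instead of the tray. The tray's position therefore rests on the top view alone.

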